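Work two vessels loose from their case and load a rocker evenly

ROBOT

A 6-joint arm with a two-finger parallel gripper is mounted at the origin on the work surface. World frame = base frame: x ahead of the robot, y to its left, z up, the work surface at z = 0. Lengths are in m, angles in rad, forces in N, time in s.
With the tool pointing down it reaches from about 0.275 to 0.875 m from the base axis. Payload 12.5 kg.
Tool frame: the origin (TCP) lies on the centre line of the jaws, within the pads' length; the fingertips stand r.finger_overhang ahead of it and the grasp point (between the pads) lies 3 mm ahead of it (r.finger_overhang is the distance from the TCP to the fingertips, in m); z points along the fingers, y is the line along which they close (so a half turn about z gives the same grasp; the last joint's range is limited). The gripper opens to 85 mm and grips with 20 to 120 N. Pads are 22 mm wide; open, the fingers measure 114 mm over their backs; the gripper's body (76 mm by 85 mm) begins 54 mm behind the grasp point. The pads swing forward as they close: fully open they stand 13 mm farther back than shut.
Start: joints at [1.094, 0.351, 1.652, -0, 1.139, -0.085], TCP at [0.21, 0.508, 0.253] pointing down, gripper open.
Joint ranges: [-2.75, 2.75], [-0.79, 2.1], [0.01, 2.65], [-1.57, 4.71], [0.07, 3.14], [-2.87, 2.87]. Speed limits (rad/s): [2.22, 2.22, 2.79, 3.14, 3.14, 3.14].

INTERFACE

Orientations are given as a unit quaternion [x, y, z, w].
In Python, from cell import r, optics gives the robot as it stands. The module is installed in compiled form; this text tells all that it offers. Calls block until the motion is done:
- r.move_to(position, orientation): joint-space move of the TCP to a pose.
- r.move_linear(position, rot=None, vel=0.15): straight line of the TCP; rot=None keeps the orientation; vel is the mean speed in m/s.
- r.set_joints(angles): joint-space move.
- r.set_gripper(opening, squeeze=None): opening from 0.0 (shut) to 1.0 (fully open); squeeze is the grip in N (None keeps the last); returns when the fingers have stopped.
- r.sleep(seconds).
- r.inverse_kinematics(position, orientation): joint angles nearest the present ones, or None.
- optics.get_image(name): name is "side" or "top"; returns a dict with "pixels" (400x640x3 uint8, red, green, blue), "depth" (400x640 float32, m along the optical axis (not along the pixel's ray), 0 where there is no reading), "fx", "fy", "cx", "cy" (pixels), "camera_from_world" (4x4, takes a point from world to camera coordinates). Camera axes: x right, y down, z forward; pixel columns grow to the right and rows downward; lengths in m; the calibration is good to about 2 mm. A picture is of the moment at which its call begins.
A pose or a line that the arm cannot do raises r.PlanningError and nothing moves.
- r.hand_in(): hands the job in; it is judged then, once.
Readings, each from a call of its own:
- r.current_t(): time.
- r.current_q(): joint angles.
- r.current_qvel(): joint speeds.
- r.current_effort(): joint torques, N m.
- r.current_tool_pos(): TCP position.
- r.current_ee_rot(): TCP orientation.
- r.current_contact_force(): force on the tool from outside, world axes, zero at the start.
- r.current_torque(): the same for the moment, N m.
- r.current_opening(): opening from 0.0 (shut) to 1.0 (fully open).
- r.current_finger_force(): force on a finger pad.
Only numpy, scipy, OpenCV 4.12 (cv2) and the standard library are available. Lean on these libraries where they do the work, as an engineer would, in place of code of your own. Each camera call takes 0.05 s, during which the arm holds its last target. There are 200 camera calls.

TASK

Work the two stemmed steel vessels out of their snug case by the stems, with small twists or wiggles so that the case is not dragged or lifted along, and stand them on the rocker's tray, one on each side of the pivot, so that the tray stays level. Then push the rocker's drive slide all the way over to the robot's left. Leave the stemless plug in the case, set the vessels down rather than dropping them, keep them upright, and leave the small amber jar and the two bottles where they stand.

Things in the scene. Friction and masses are not known exactly. Their poses are not given: they have to be found in the camera images.
- vessel_a: stainless vessel, one of two alike, 0.3 kg: body 44 mm diameter, 80 mm high, topped by a ribbed round stem 32 mm diameter, 42 mm high (top at 122 mm). Origin: centre of its underside, z up the axis. At the start it stands 54 mm deep in a cutout of the case; 26 mm of body and the stem protrude.
- vessel_b: stainless vessel, one of two alike, 0.3 kg: body 44 mm diameter, 80 mm high, topped by a ribbed round stem 32 mm diameter, 42 mm high (top at 122 mm). Origin: centre of its underside, z up the axis. At the start it stands 54 mm deep in a cutout of the case; 26 mm of body and the stem protrude.
- plug: stainless plug of 44 mm diameter and 66 mm height without a stem, in the remaining cutout (12 mm protrude). Stays there. Origin at the centre of its underside.
- case: loose foam-filled grey case, 132 (x) x 282 (y) x 62 mm, 0.9 to 1.1 kg empty. Origin: centre of its underside, z up. Three cutouts in a row along its y at -80, 0, +80 mm, floor 8 mm above the origin; which one holds what varies. Two sprung foam pads squeeze each vessel from the case's +x and -x sides, 10 to 28 mm above the underside; along y there is 3 mm of play each way.
- case_top (a point): centre of the case's upper face, 62 mm above its origin. A straight pull on a vessel meets 10 to 15 N of friction until it has risen 21 mm, and lifts an end of the case with it. Turning the vessel about its axis to and fro by about 0.25 rad each way (or shifting it along the case's y) while easing it up about 3 mm a stroke cuts the pull to a few newtons.
- tray_mid (a point): middle of the rocker tray's upper face, 102 mm above the bench when level. x: pivot axis, y: along the tray. Flat inside 156 (x) x 296 mm (y), rim 8 mm high. A weak spring centres it: empty it is level, one vessel off the middle tips it to its stop, two at equal distances (80 to 100 mm is handy) either side of the pivot bring it level. It may be pressed down with a vessel.
- tray (a joint): tilt of the tray in rad about its x axis, 0 level, stops at -0.07 and +0.07, positive when its +y side is up.
- rocker: white see-saw rocker fixed to the bench; origin under the middle of its tray, x away from the robot (front at -x), y to the robot's left, yawed up to 0.25 rad. A ledge along its front, 50 mm high, carries the drive slide.
- drive_top (a point): centre of the top of the black drive slide's grip, a block 28 (x) x 20 (y) x 40 mm (z), 116 mm in front (-x) of the tray's middle, top 105 mm above the bench, its track's surface 64 mm above the bench. It moves along the rocker's +y (robot's left) on 80 mm of track, 1.5 N of friction, stays where left.
- drive (a joint): travel of the drive slide in m: starts at 0 to 0.02, fully over to the robot's left is 0.08.
- vial: small amber jar, 34 mm diameter, 85 mm tall, standing between the case and the rocker. Bystander. Origin at the centre of its underside.
- reagent: amber bottle, 76 mm diameter, 150 mm tall, on the far side of the bench. Bystander. Origin at the centre of its underside.
- wash_bottle: white bottle with a blue cap, 68 mm diameter, 150 mm tall, on the far side of the bench. Bystander. Origin at the centre of its underside.

How it is judged:
On the way, in this order (a step that is already met when the one before it is completed fails the run):
1. one vessel stands on one side of the tray, let go (((y of vessel_a in the frame of tray_mid above 0.05 m and x of vessel_a in the frame of tray_mid between -0.055 and 0.055 m and z of vessel_a in the frame of tray_mid between -0.008 and 0.008 m and angle between vessel_a's own z axis and vertical below 0.2 rad and contact force between the fingers and vessel_a below 0.5 N) or (y of vessel_a in the frame of tray_mid below -0.05 m and x of vessel_a in the frame of tray_mid between -0.055 and 0.055 m and z of vessel_a in the frame of tray_mid between -0.008 and 0.008 m and angle between vessel_a's own z axis and vertical below 0.2 rad and contact force between the fingers and vessel_a below 0.5 N) or (y of vessel_b in the frame of tray_mid above 0.05 m and x of vessel_b in the frame of tray_mid between -0.055 and 0.055 m and z of vessel_b in the frame of tray_mid between -0.008 and 0.008 m and angle between vessel_b's own z axis and vertical below 0.2 rad and contact force between the fingers and vessel_b below 0.5 N) or (y of vessel_b in the frame of tray_mid below -0.05 m and x of vessel_b in the frame of tray_mid between -0.055 and 0.055 m and z of vessel_b in the frame of tray_mid between -0.008 and 0.008 m and angle between vessel_b's own z axis and vertical below 0.2 rad and contact force between the fingers and vessel_b below 0.5 N))), for 0.2 s.
2. both vessels stand on the tray, one each side, let go, tray level ((((y of vessel_a in the frame of tray_mid above 0.05 m and x of vessel_a in the frame of tray_mid between -0.055 and 0.055 m and z of vessel_a in the frame of tray_mid between -0.008 and 0.008 m and angle between vessel_a's own z axis and vertical below 0.2 rad and contact force between the fingers and vessel_a below 0.5 N) and (y of vessel_b in the frame of tray_mid below -0.05 m and x of vessel_b in the frame of tray_mid between -0.055 and 0.055 m and z of vessel_b in the frame of tray_mid between -0.008 and 0.008 m and angle between vessel_b's own z axis and vertical below 0.2 rad and contact force between the fingers and vessel_b below 0.5 N)) or ((y of vessel_a in the frame of tray_mid below -0.05 m and x of vessel_a in the frame of tray_mid between -0.055 and 0.055 m and z of vessel_a in the frame of tray_mid between -0.008 and 0.008 m and angle between vessel_a's own z axis and vertical below 0.2 rad and contact force between the fingers and vessel_a below 0.5 N) and (y of vessel_b in the frame of tray_mid above 0.05 m and x of vessel_b in the frame of tray_mid between -0.055 and 0.055 m and z of vessel_b in the frame of tray_mid between -0.008 and 0.008 m and angle between vessel_b's own z axis and vertical below 0.2 rad and contact force between the fingers and vessel_b below 0.5 N))) and value of joint tray between -0.035 and 0.035 rad), for 0.2 s.
3. the drive slide is pushed fully over (value of joint drive above 0.072 m), for 0.1 s.
At the end, for the whole second after the job is handed in: Both stemmed vessels stand at rest on the tray, one each side, 50 mm or more from the pivot line and within 55 mm of the long centre line, tray within 0.035 rad of level; drive slide 72 mm or more of its 80 mm over; plug still in the case, case flat; vessels let go (all of step 2 and value of joint drive above 0.072 m and velocity of joint tray between -0.05 and 0.05 rad/s and linear speed of each of vessel_a, vessel_b below 0.03 m/s and z of plug in the frame of case below 0.02 m and angle between case's own z axis and vertical below 0.05 rad); the robot touches nothing.
It fails at once if the case is dragged or lifted by more than 20 mm (distance of case from where it was at the start of the episode above 0.02 m).
It fails at once if the plug is pulled from the case by more than 20 mm (z of plug in the frame of case above 0.028 m).
It fails at once if a vessel is tipped by more than 0.7 rad (angle between any of vessel_a, vessel_b's own z axis and vertical above 0.7 rad).
It fails at once if a vessel is dropped: it moves faster than 0.6 m/s while the fingers do not hold it (a fall of some 20 mm) ((linear speed of vessel_a above 0.6 m/s and contact force between the fingers and vessel_a below 0.3 N) or (linear speed of vessel_b above 0.6 m/s and contact force between the fingers and vessel_b below 0.3 N)).
It fails at once if the jar or a bottle is moved by more than 30 mm (distance of any of vial, reagent, wash_bottle from where it was at the start of the episode above 0.03 m).
It also fails if it takes over 72 s, if anything falls off the work surface, if the arm or the gripper's body presses on something with over 40 N, if the wrist force passes 120 N, or if a joint passes its speed limit or range.

## Working session

There is one attempt and no reset: what is moved stays moved. The work goes in short steps, each a Python script; the robot and the scene stay as the last script left them, time stands still between calls to the robot, and variables do not carry over. Pictures are saved under pics/ and viewed, at most 10 in all, crops included, and the job is handed in when it is done.

```bash
mkdir -p pics
cat > h.py <<'E'
import numpy as np, cv2
from cell import r, optics
def cloud(im):
    d=im["depth"]; v,u=np.mgrid[:d.shape[0],:d.shape[1]]
    P=np.stack([(u-im["cx"])/im["fx"]*d,(v-im["cy"])/im["fy"]*d,d,np.ones_like(d)],-1)
    W=P@np.linalg.inv(im["camera_from_world"]).T
    W=W[...,:3]; W[d==0]=np.nan
    return W
def save(im,n): cv2.imwrite(f"pics/{n}.png",im["pixels"][...,::-1])
def quat(yaw):  # tool down, tool y axis at angle: Rz(yaw)*Rx(pi)
    return [np.cos(yaw/2),np.sin(yaw/2),0,0]
E
python3 - <<'E'
from h import *
for n in("top","side"):
    im=optics.get_image(n); save(im,n+"0"); W=cloud(im)
    np.savez(n+"0.npz",W=W,px=im["pixels"],K=[im["fx"],im["fy"],im["cx"],im["cy"]],T=im["camera_from_world"])
    print(n,im["fx"],im["cx"],im["cy"],np.linalg.inv(im["camera_from_world"]).round(3).tolist())
print(r.current_ee_rot(),r.current_tool_pos(),r.finger_overhang,r.current_t())
E
```

```text
top 423.08935218901246 319.2946201857566 200.0585548722252 [[-0.024, -0.988, 0.151, 0.487], [-0.999, 0.027, 0.018, -0.012], [-0.022, -0.151, -0.988, 0.913], [0.0, 0.0, 0.0, 1.0]]
side 368.5550498426458 317.19092205123064 199.5259874709723 [[-0.909, -0.278, 0.312, 0.319], [-0.417, 0.587, -0.694, 0.6], [0.01, -0.76, -0.649, 0.657], [0.0, 0.0, 0.0, 1.0]]
[ 1.94649444e-01  9.80872739e-01 -4.93256232e-04 -1.46004698e-04] [0.20987212 0.50809788 0.25282126] 0.022 0.1
```

View pics/top0.png

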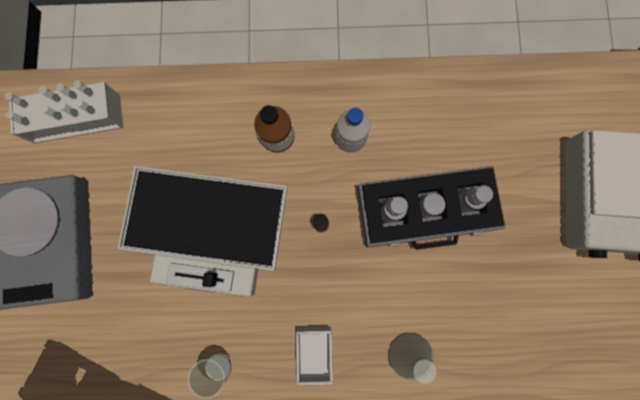

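View pics/side0.png

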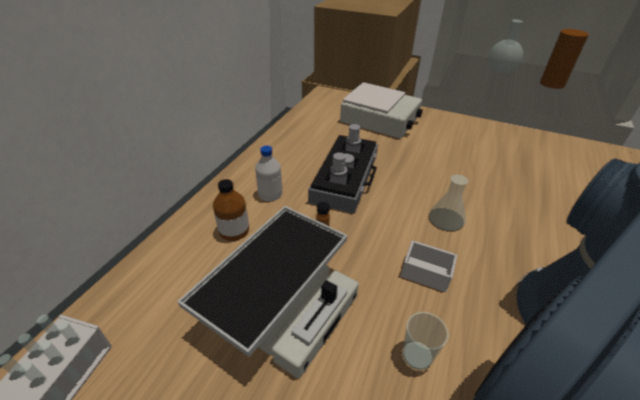

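The top view shows the tray at about px (203,218) and the grip at (210,278). The case is at about (432,206), with stems at about (398,206) and (483,195) and the plug in the middle cutout. The jar is at (320,221). The side view agrees with this layout. Next I'll measure with depth.

```bash
cat > m.py <<'E'
from h import *
def comps(W,mask,amin=15):
    n,l,s,c=cv2.connectedComponentsWithStats(mask.astype(np.uint8))
    return [W[l==i] for i in range(1,n) if s[i,4]>=amin]
if __name__=="__main__":
    for n in("top","side"):
        d=np.load(n+"0.npz");W=d["W"];z=W[...,2];x=W[...,0];y=W[...,1]
        print("==",n)
        def rep(name,mask,amin=15):
            for P in comps(W,mask,amin):
                rc=cv2.minAreaRect((P[:,:2]*1000).astype(np.float32))
                print(name,len(P),"med",np.median(P,0).round(3),"rect",np.round(rc[0],0),np.round(rc[1],0),round(rc[2],1))
        R=(y<0)&(y>-.55)&(x>.3)&(x<.62)
        rep("stemtop",R&(z>.119)&(z<.14),8)
        rep("plugtop",R&(z>.068)&(z<.08),8)
        rep("casetop",R&(z>.054)&(z<.067),100)
        L=(y>0.05)&(y<.6)&(x>.2)&(x<.62)
        rep("tray",L&(z>.09)&(z<.125),100)
        rep("low",L&(z>.03)&(z<.085)&(x<.45),60)
        rep("grip",L&(z>.095)&(z<.115)&(x<.38),8)
        rep("vial",(y>-.08)&(y<.1)&(x>.38)&(x<.52)&(z>.05),5)
E
python3 m.py
```

```text
== top
stemtop 235 med [ 0.608 -0.302  0.13 ] rect [ 607. -304.] [32. 26.] 89.3
stemtop 242 med [ 0.592 -0.145  0.13 ] rect [ 592. -145.] [31. 30.] 87.8
stemtop 192 med [ 0.307 -0.175  0.13 ] rect [ 309. -175.] [37. 18.] 90.0
plugtop 871 med [ 0.548 -0.529  0.075] rect [ 563. -531.] [ 37. 114.] 89.6
plugtop 376 med [ 0.6   -0.224  0.074] rect [ 600. -224.] [42. 40.] 88.0
plugtop 30 med [ 0.602 -0.285  0.075] rect [ 603. -288.] [33.  9.] 22.1
plugtop 8 med [ 0.578 -0.129  0.073] rect [ 580. -129.] [15.  2.] 40.3
plugtop 123 med [ 0.315 -0.169  0.074] rect [ 312. -174.] [21. 49.] 1.8
casetop 218 med [ 0.561 -0.518  0.061] rect [ 564. -518.] [ 10. 112.] 87.6
casetop 3404 med [ 0.568 -0.215  0.062] rect [ 587. -227.] [ 92. 271.] 5.9
casetop 139 med [ 0.32  -0.167  0.061] rect [ 314. -175.] [27. 58.] 0.2
tray 9691 med [0.561 0.215 0.104] rect [574. 229.] [303. 143.] 80.8
tray 177 med [0.464 0.216 0.104] rect [464. 218.] [20. 28.] 80.7
low 447 med [0.443 0.184 0.051] rect [443. 217.] [148.  21.] 86.2
low 818 med [0.438 0.544 0.061] rect [435. 544.] [ 30. 112.] 0.0
low 180 med [0.313 0.053 
[... 722 characters left out ...]
. -133.] [40. 15.] 23.6
plugtop 49 med [ 0.312 -0.16   0.073] rect [ 312. -162.] [ 8. 31.] 44.3
casetop 133 med [ 0.553 -0.52   0.061] rect [ 559. -520.] [117.  37.] 11.0
casetop 1112 med [ 0.567 -0.188  0.061] rect [ 587. -228.] [ 91. 274.] 6.1
tray 8690 med [0.558 0.248 0.103] rect [572. 228.] [305. 142.] 81.2
tray 193 med [0.463 0.222 0.103] rect [464. 219.] [20. 28.] 77.2
low 372 med [0.306 0.055 0.042] rect [309.  54.] [99.  7.] 0.1
low 648 med [0.443 0.208 0.049] rect [443. 217.] [146.  22.] 86.0
low 733 med [0.28  0.195 0.061] rect [282. 205.] [33. 62.] 85.6
low 528 med [0.286 0.249 0.06 ] rect [287. 242.] [27. 63.] 78.7
vial 125 med [0.501 0.091 0.104] rect [500.  93.] [15. 40.] 84.2
```

Stem tops came out at z 0.128–0.130, 0.160 m apart, giving a case yaw of about 0.10. The heights match the given sizes. The tray rectangle was cut off by my x limit, so I'll refit it and pull the first vessel.

```bash
cat > t.py <<'E'
from m import *
for n in("top","side"):
    d=np.load(n+"0.npz");W=d["W"];z=W[...,2];x=W[...,0];y=W[...,1]
    for P in comps(W,(y>0.02)&(y<.45)&(x>.4)&(x<.78)&(z>.094)&(z<.116),100):
        rc=cv2.minAreaRect((P[:,:2]*1000).astype(np.float32)); print(n,len(P),np.round(rc[0],1),np.round(rc[1],0),round(rc[2],2),"z",np.percentile(P[:,2],[5,50,95]).round(4))
    for P in comps(W,(y>-.09)&(y<.06)&(x>.4)&(x<.6)&(z>.03)&(z<.095),10): print("vial",np.median(P,0).round(3))
E
python3 t.py
cat >> h.py <<'E'
YC=0.10
def wiggle_out(x,y,zg=0.115):
    r.move_to([x,y,0.20],quat(YC)); r.move_linear([x,y,zg],vel=0.12)
    r.set_gripper(0.0,60); print("grip",r.current_opening(),r.current_finger_force(),r.current_tool_pos())
    s=1;z=zg
    for i in range(9):
        z+=0.0015 if i==0 else 0.003
        r.move_linear([x,y,z],quat(YC+0.25*s),vel=0.003 if i==0 else 0.006); s=-s
        print(i,r.current_contact_force().round(1) if hasattr(r.current_contact_force(),'round') else r.current_contact_force())
    r.move_linear([x,y,z+0.003],quat(YC),vel=0.008)
    r.move_linear([x,y,0.26],vel=0.15)
    print("out",r.current_opening(),r.current_finger_force(),r.current_t(),r.current_q())
E
python3 - <<'E'
from h import *
wiggle_out(0.592,-0.145)
im=optics.get_image("top"); save(im,"top1")
E
```

```text
top 459 [757.   93.8] [44. 73.] 1.3 z [0.0953 0.1048 0.1146]
top 13189 [583.2 227.4] [303. 162.] 80.8 z [0.1016 0.1041 0.1095]
top 167 [464.1 217.7] [20. 28.] 80.67 z [0.0987 0.1045 0.1072]
vial [ 0.579 -0.088  0.049]
vial [0.57  0.002 0.085]
side 316 [754.8 101.8] [69. 35.] 71.26 z [0.0952 0.1044 0.1148]
side 11948 [583.6 225.8] [305. 165.] 81.01 z [0.1009 0.1029 0.109 ]
side 170 [464.2 218.8] [20. 28.] 77.18 z [0.0958 0.103  0.1053]
vial [ 0.577 -0.088  0.04 ]
vial [0.568 0.01  0.072]
grip 0.35884433232172397 59.67469096183777 [ 0.59232677 -0.14551024  0.11554466]
0 [ 0.8  2.6 -6.3]
1 [ 1.  -1.3 -6.5]
2 [ 0.3  0.8 -5.7]
3 [ 1.1 -0.5 -6.1]
4 [-0.3  1.  -5.1]
5 [ 0.7 -1.3 -4.2]
6 [ 0.3  0.7 -4.3]
7 [-0.1 -1.4 -2.8]
8 [ 0.7  0.4 -3.6]
out 0.36094798389624333 60.65176606178284 11.475 [-3.16574002e-01  4.53599950e-01  1.48371791e+00  1.46467247e-05
  1.20601752e+00  1.15410777e+00]
```

View pics/top1.png

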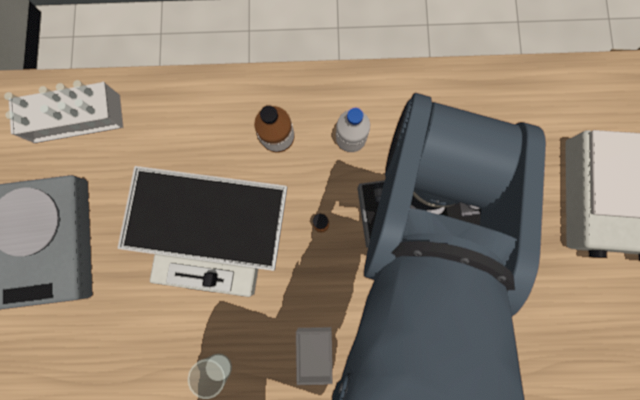

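The vessel is held and clear, with the case at its old place (left edge at px 360,183) and the jar at (320,221). The tray centre is (0.583, 0.2265) at yaw −0.158, and the grip lies 116 mm in front of it as specified. I'll place the first vessel on the +y side.

```bash
cat >> h.py <<'E'
C=np.array([0.5833,0.2265]); YR=-0.158
ex=np.array([np.cos(YR),np.sin(YR)]); ey=np.array([-np.sin(YR),np.cos(YR)])
def place(s,zs):
    p=C+s*ey
    r.move_to([*p,0.26],quat(YR)); f0=r.current_contact_force()[2]
    r.move_linear([*p,0.217],vel=0.12)
    z=0.217
    for z in zs:
        r.move_linear([*p,z],vel=0.03); f=r.current_contact_force()[2]-f0; print(z,round(f,2))
        if f>9: break
    r.set_gripper(0.7); r.sleep(0.2); print("open",r.current_opening())
    r.move_linear([*p,0.29],vel=0.15); print("t",r.current_t())
E
python3 - <<'E'
from h import *
place(0.09,[.213,.210,.2075,.2055,.2045])
E
```

```text
0.213 -0.33
0.21 -1.04
0.2075 0.25
0.2055 0.97
0.2045 1.66
open 0.6972753690200375
t 16.3083
```

Run:
```python
from m import *
r.move_to([0.52,0.0,0.30],quat(0))
im=optics.get_image("top"); save(im,"top2"); W=cloud(im); z=W[...,2];x=W[...,0];y=W[...,1]
def rep(n,m):
    for P in comps(W,m,40):
        rc=cv2.minAreaRect((P[:,:2]*1000).astype(np.float32)); print(n,len(P),np.median(P,0).round(4),np.round(rc[0],1),np.round(rc[1]))
rep("stemB",(y<-.25)&(y>-.36)&(x>.5)&(x<.7)&(z>.119)&(z<.14))
rep("plug",(y<-.18)&(y>-.26)&(x>.5)&(x<.7)&(z>.068)&(z<.08))
rep("placed",(y>.1)&(y<.45)&(x>.45)&(x<.75)&(z>.205)&(z<.235))
```

```text
stemB 264 [ 0.6092 -0.3025  0.1301] [ 609.4 -303.8] [32. 31.]
plug 382 [ 0.6009 -0.2242  0.0744] [ 600.6 -224.1] [42. 42.]
placed 339 [0.5985 0.3194 0.2179] [598.8 321.8] [31. 31.]
```

View pics/top2.png

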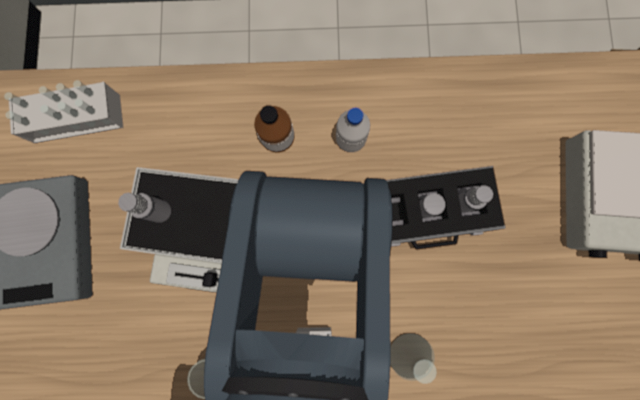

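The first vessel stands on the left of the tray at px (130–160,205), tipped with the tray as expected. The case and plug have not moved. Now the second vessel.

Run:
```python
from h import *
wiggle_out(0.6085,-0.304)
place(-0.09,[.214,.212,.210,.209])
from m import comps
r.move_to([0.40,0.0,0.28],quat(YR))
im=optics.get_image("top"); save(im,"top3"); W=cloud(im); z=W[...,2];x=W[...,0];y=W[...,1]
def rep(n,m):
    for P in comps(W,m,40):
        rc=cv2.minAreaRect((P[:,:2]*1000).astype(np.float32)); q=np.array(rc[0])/1000-C; print(n,len(P),np.median(P,0).round(4),"local",(q@ex).round(4),(q@ey).round(4),np.round(rc[1]))
rep("stem",(y>.05)&(y<.45)&(x>.45)&(x<.75)&(z>.205)&(z<.24))
m=(z>.085)&(z<.12)&(x>.45)&(x<.7)&(y>.06)&(y<.4); Q=W[m]; d=Q[:,:2]-C; l=d@ey; k=(abs(d@ex)<.07)&(abs(l)<.14)
k&=~((abs(abs(l)-.09)<.035)&(abs(d@ex)<.05)); print("tilt",np.polyfit(l[k],Q[k,2],1).round(4),k.sum(),r.current_t())
```

```text
grip 0.3598384822849971 59.5200777053833 [ 0.60896158 -0.30470326  0.11610039]
0 [ 1.2  1.3 -2.1]
1 [ 1.3 -0.4 -8.3]
2 [ 0.6  1.4 -5.2]
3 [ 0.8 -0.6 -5.1]
4 [-0.1  0.7 -5.9]
5 [ 0.8 -0.7 -5.4]
6 [-0.5  0.5 -3.7]
7 [-0.2  0.7 -2.6]
8 [ 0.3 -0.5 -4. ]
out 0.3628731400396863 60.35415530204773 27.375 [-5.31738895e-01  5.87494686e-01  1.26939617e+00 -1.56333507e-05
  1.28654904e+00  9.38941763e-01]
0.214 1.73
0.212 2.04
0.21 3.65
0.209 5.68
open 0.6962425123563591
t 31.7917
stem 373 [0.5969 0.3095 0.2248] local 0.0009 0.0872 [31. 31.]
stem 330 [0.5694 0.1346 0.2239] local 0.0013 -0.0915 [31. 31.]
tilt [0.0062 0.104 ] 6433 32.7167
```

View pics/top3.png

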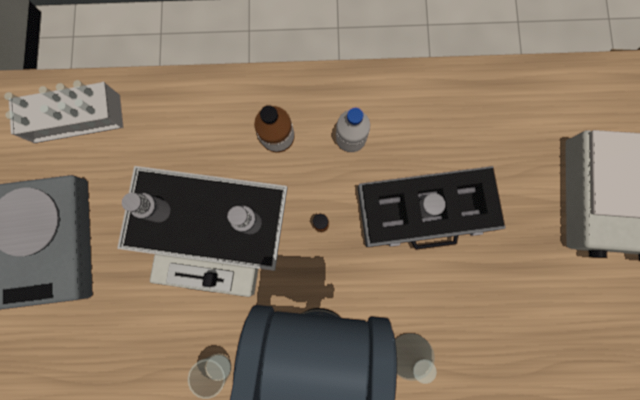

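Both vessels stand on the tray at local y +87 and −91 mm, with the tray level (tilt 0.006). The case and plug have not moved. Now the slide, at px (210,278).

Run:
```python
from h import *
r.set_gripper(0.0,30)
P=lambda s,z:[*(C-0.116*ex+s*ey),z]
r.move_to(P(-0.085,0.17),quat(YR)); r.move_linear(P(-0.085,0.103),vel=0.1)
f0=np.array(r.current_contact_force()); s=-0.055; r.move_linear(P(s,.103),vel=.06)
while s<0.04:
    f=(np.array(r.current_contact_force())-f0)[:2]@ey
    if f<-7: break
    s+=0.008 if s<0.002 else 0.003
    r.move_linear(P(s,.103),vel=.05)
print("end",s,f,r.current_t())
r.move_linear(P(s-0.03,.103),vel=.08); r.move_linear(P(s-0.03,.20),vel=.15); r.move_to([0.40,0.0,0.28],quat(YR))
from m import comps
im=optics.get_image("top"); save(im,"top4"); W=cloud(im); z=W[...,2];x=W[...,0];y=W[...,1]
for P_ in comps(W,(z>.095)&(z<.115)&(x<.5)&(x>.42)&(y>.15)&(y<.4),40):
    q=np.array(cv2.minAreaRect((P_[:,:2]*1000).astype(np.float32))[0])/1000-C; print("grip",len(P_),q@ex,q@ey)
print(r.current_t(),r.current_contact_force())
```

```text
end 0.018 -11.869481212650541 38.8167
grip 117 -0.07955326633938499 -0.05592823052334588
grip 169 -0.11617409763372963 0.040902400657353864
41.1917 [-0.00684239 -0.51665691  0.37416862]
```

View pics/top4.png

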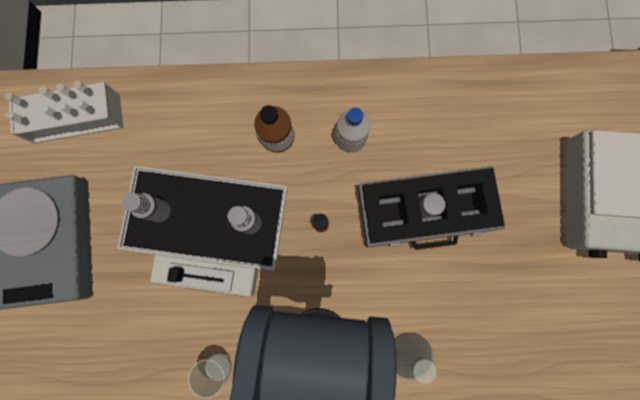

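The slide is at its left stop at px (177,273), local y +41 mm, up from −27 mm. The vessels and tray are unchanged and the arm is clear.

```bash
python3 -c "
from h import *
print(r.hand_in(), r.current_t())"
```

```text
the job is handed in; nothing more can be done
the job is handed in; nothing more can be done
```

The job is handed in (verdict not shown): by the last picture and measurements, both vessels stand on the near-level tray (about 0.006 rad), the drive slide is at its left stop, and the plug, case, jar and bottles are where they started.

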